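# Lock the feeder's travel stop and key in its run

### The arm

A 6-joint arm with a two-finger parallel gripper is mounted at the origin on the work surface. World frame = base frame: x ahead of the robot, y to its left, z up, the work surface at z = 0. Lengths are in mm, angles in rad, forces in N, time in s.
With the tool pointing down it reaches from about 300 to 775 mm from the base axis. Payload 14.6 kg.
Tool frame: the origin (TCP) lies midway between the tips of the shut fingers; the grasp point (between the pads) lies manip.grasp_offset behind it (manip.grasp_offset is the distance from the TCP to the grasp point, in mm); z points along the fingers, y is the direction in which the jaws open and shut (so a half turn about z gives the same grasp; the last joint's range is limited). The gripper opens to 94 mm and grips with 3 to 60 N. Pads are 16 mm wide; open, the fingers measure 119 mm over their backs; the gripper's body (75 mm by 177 mm) begins 78 mm behind the grasp point.
Start: joints at [1.097, 0.3, 1.521, -0, 1.321, -0.067], TCP at [217.616, 505.106, 205.446] pointing down, gripper open.
Joint ranges: [-3.03, 3.03], [-0.79, 2.21], [0.23, 2.52], [-1.04, 4.18], [0, 3.07], [-2.55, 2.55]. Speed limits (rad/s): [2.22, 2.22, 2.57, 3.14, 3.14, 3.14].

### API

Orientations are given as [roll, pitch, yaw] about the fixed x, y, z axes, in that order (R = Rz(yaw) Ry(pitch) Rx(roll)).
In Python, from cell import monitor, vision, order, manip gives the robot as it stands.
- The arm moves only by the shell command python3 -m jog 'ROWS' [FORCE]. ROWS is JSON, a list of rows, each a list of 7 numbers: the shift along the tool's x, y, z in cm, then the turn, a rotation vector about the tool's x, y, z in rad, then the opening in per cent of the stroke, from 0 (shut) to 100 (fully open). In form: [[tx, ty, tz, rx, ry, rz, jaw], ...]. A call has 1 to 8 rows; each row shifts and turns the commanded pose from where the row before left it, along the tool's axes as they then stand; what a row does not reach is not made up. A row lasts 1/10 s, in which the tool goes at most 50 mm and 8.59 degrees, less where a joint would pass 70% of its speed; a pose out of reach is approached as far as the arm can. A call is refused whole if a number of a shift passes 5 or a number of a turn 0.15, either way. A call with a gripper value outside its range is refused whole. The fingers move at their own pace and stop on an object; FORCE is the grip in N (left out, the last holds). Time passes only in rows, so rows that do not move let the fingers close. It gives the time, the measured TCP pose, the force and the opening at its end, in the units of the state.
- monitor.read_state(): the state, without advancing time (a new reading comes with each control period).
- vision.camera(name): name is "scene" or "top" or "wrist"; returns a dict with "color" (480x640x3 uint8, blue, green, red), "fx", "fy", "cx", "cy" (pixels), "cam_to_world" (4x4, takes a point from camera to world coordinates); the wrist camera has in their place "tool_from_camera" (4x4, takes a point from camera to tool coordinates, whose origin is the TCP and whose axes are the flange's). Camera axes: x right, y down, z forward; pixel columns grow to the right and rows downward; lengths in mm; the calibration is good to about 2 mm. The wrist camera is an equidistant fisheye: a pixel r from the principal point sees the ray r / f radians off the axis. A picture is of the moment at which its call begins: read the wrist's pose just before it. There is no depth.
- order.sign_off(): hands the job in, once; it reports no verdict.
The state is a dict: "clock": time; "joints": joint angles; "qd": joint speeds; "effort": joint torques, N m; "eef_pos": TCP position; "eef_rot": TCP orientation; "wrist_force": force on the tool from outside, world axes, zero at the start; "moment": the same for the moment, N m; "finger_gap": finger opening in mm.
Only numpy, scipy, OpenCV 4.12 (cv2) and the standard library are available. Lean on these libraries where they do the work, as an engineer would, in place of code of your own. Each camera call takes 0.05 s, during which the arm holds its last target.

### The job

Get the plate feeder ready to run: take the orange-handled stop from its wooden stand, set its hammer head lengthwise into the slot of the rail between the two red lines with the flange flat down, and give it a quarter turn so the head catches under the lips. With the stop locked and let go, press the keys on the console fully down one at a time, in this order: yellow, blue, green. Do not press the other keys, and leave the carriage and everything else on the bench where they are.

Things in the scene. Friction and masses are not known exactly. Their poses are not given: they have to be found in the camera images.
- stop_grip (a point): Loose stop, 69 mm high, 150 to 310 g; lifts straight up out of a wooden stand's groove (raise 25 mm). Point: centre of its orange bar handle 70 long x 16 wide x 42 high. x along handle and hammer head (parallel), z up. Below the handle: flange 48 dia x 8 (underside 29 mm below this point), stem 12 dia x 9, steel head 40 long x 15 wide x 10
- rail_mark (a point): Mid-slot point on the fixed feeder's steel rail, half-way between two red lines 100 mm apart, at the rail's top face, 52 mm above the table. y along the slot, x across, z up. Slot 20 mm wide, from y -90 to +210 mm; lips 6 mm thick; channel inside 56 wide, 34 deep. The head enters only lengthwise; with the flange on the lips it hangs 3 mm below them, free to turn
- carriage_top (a point): Centre of the top of the feeder's carriage (110 x 70 mm, copper sheet on it), 69 mm above the table, on the rail 135 to 165 mm to the +y side of rail_mark; slides if pushed; leave it. Beyond it a green motor, 97 mm high. The feeder's base is 130 x 420 x 12 mm
- key_yellow_top (a point): Centre of the top of the yellow key cap on the console: round spring key, 34 mm diameter, about 64 mm above the table when up, pressed straight down. One of the three to be pressed. The six keys stand in two rows of three, 60 mm apart, in any order, on a grey console 180 x 200 mm, 40 mm high
- key_yellow (a joint): Travel of the yellow key in m: 0 up, 0.008 fully down (about 4 to 5 N; starts to move at about 1.2 N); springs back up. It counts as fully pressed beyond 0.0065
- key_blue_top (a point): Centre of the top of the blue key cap on the console: round spring key, 34 mm diameter, about 64 mm above the table when up, pressed straight down. One of the three to be pressed. The six keys stand in two rows of three, 60 mm apart, in any order, on a grey console 180 x 200 mm, 40 mm high
- key_blue (a joint): Travel of the blue key in m: 0 up, 0.008 fully down (about 4 to 5 N; starts to move at about 1.2 N); springs back up. It counts as fully pressed beyond 0.0065
- key_green_top (a point): Centre of the top of the green key cap on the console: round spring key, 34 mm diameter, about 64 mm above the table when up, pressed straight down. One of the three to be pressed. The six keys stand in two rows of three, 60 mm apart, in any order, on a grey console 180 x 200 mm, 40 mm high
- key_green (a joint): Travel of the green key in m: 0 up, 0.008 fully down (about 4 to 5 N; starts to move at about 1.2 N); springs back up. It counts as fully pressed beyond 0.0065
- key_red_top (a point): Centre of the top of the red key cap on the console: round spring key, 34 mm diameter, about 64 mm above the table when up, pressed straight down. Not to be pressed. The six keys stand in two rows of three, 60 mm apart, in any order, on a grey console 180 x 200 mm, 40 mm high
- key_red (a joint): Travel of the red key in m: 0 up, 0.008 fully down (about 4 to 5 N; starts to move at about 1.2 N); springs back up. It counts as fully pressed beyond 0.0065
- key_black_top (a point): Centre of the top of the black key cap on the console: round spring key, 34 mm diameter, about 64 mm above the table when up, pressed straight down. Not to be pressed. The six keys stand in two rows of three, 60 mm apart, in any order, on a grey console 180 x 200 mm, 40 mm high
- key_black (a joint): Travel of the black key in m: 0 up, 0.008 fully down (about 4 to 5 N; starts to move at about 1.2 N); springs back up. It counts as fully pressed beyond 0.0065
- key_white_top (a point): Centre of the top of the white key cap on the console: round spring key, 34 mm diameter, about 64 mm above the table when up, pressed straight down. Not to be pressed. The six keys stand in two rows of three, 60 mm apart, in any order, on a grey console 180 x 200 mm, 40 mm high
- key_white (a joint): Travel of the white key in m: 0 up, 0.008 fully down (about 4 to 5 N; starts to move at about 1.2 N); springs back up. It counts as fully pressed beyond 0.0065
- memory_yellow (a joint): Hidden memory pin under the yellow key, in m: 0 until the key is first pressed; pushed down with it to about 0.007 and stays there
- memory_blue (a joint): Hidden memory pin under the blue key, in m: 0 until the key is first pressed; pushed down with it to about 0.007 and stays there
- memory_green (a joint): Hidden memory pin under the green key, in m: 0 until the key is first pressed; pushed down with it to about 0.007 and stays there
- ink_jar: Bystander: small ink jar, 60 mm wide, 65 mm high, black cap; origin at its underside, to be left alone
- ink_tin: Bystander: blue ink tin, 84 mm wide, 60 mm high; origin at its underside, to be left alone
- flask: Bystander: amber bottle, 72 mm wide, 180 mm high, blue cap; origin at its underside, to be left alone
- mug: Bystander: white mug, 80 mm wide, 90 mm high; origin at its underside, to be left alone
- brayer: Bystander: ink roller with wooden handle, about 190 mm long, 44 mm high; to be left alone
- woodblock: Bystander: dark wood printing block, 110 x 150 x 22 mm; origin at its underside, to be left alone
Not all that is in view belongs to the job. Of the things like the part that bears stop_grip, leave any that is pink; of the rest the larger one is meant.

How it is judged:
By the outcome, as a careful person would: the job done as asked, in the order asked, and still so for the second after the job is handed in, with the robot touching nothing.
It also fails if it takes over 54 s, if anything falls off the work surface, if the arm or the gripper's body presses on something with over 40 N, if the wrist force passes 120 N, or if a joint passes its speed limit or range.

## Working session

There is one attempt and no reset: what is moved stays moved. The work goes in short steps, Python scripts to look and compute and a shell command to move; the robot and the scene stay as the last step left them, time stands still between calls to the robot, and variables do not carry over. Pictures are saved under pics/ and viewed, and the job is handed in when it is done.

```bash
ls; mkdir -p pics; python3 - <<'E'
from cell import monitor, vision, order, manip
import cv2, numpy as np
print(monitor.read_state()); print(manip.grasp_offset, [a for a in dir(manip) if a[0]!='_'])
for n in ("scene","top","wrist"):
    c=vision.camera(n); cv2.imwrite(f"pics/{n}0.png",c["color"])
    print(n,{k:(np.round(v,4).tolist() if k!="color" else 0) for k,v in c.items()})
E
```

```text
pics
{'clock': 0.0, 'joints': array([ 1.09742865e+00,  3.00483089e-01,  1.52161270e+00,  2.21721619e-05,
        1.32069185e+00, -6.66045971e-02]), 'qd': array([-0.00053884, -0.00112225,  0.00211541, -0.0009709 , -0.00158299,
       -0.00015623]), 'effort': array([ 1.12009740e-03, -5.31801260e+01, -3.52730262e+01,  7.08900648e-02,
        2.44285783e-02, -1.34037778e-04]), 'eef_pos': array([217.47566866, 504.87911852, 204.86638045]), 'eef_rot': array([-3.14040175e+00, -1.00960510e-04,  2.73482401e+00]), 'wrist_force': array([-1.01450651, -0.14572552,  0.26952559]), 'moment': array([0.00577117, 0.00041719, 0.02487291]), 'finger_gap': 94.08149005531902}
18.8 ['Unreachable', 'grasp_offset']
scene {'color': 0, 'fx': 465.942, 'fy': 465.942, 'cx': 322.5258, 'cy': 239.9324, 'cam_to_world': [[0.8604, 0.3019, -0.4106, 991.2535], [0.5091, -0.5451, 0.666, -774.2641], [-0.0228, -0.7821, -0.6227, 768.67], [0.0, 0.0, 0.0, 1.0]]}
top {'color': 0, 'fx': 467.68, 'fy': 467.68, 'cx': 324.4888, 'cy': 239.3152, 'cam_to_world': [[0.0042, -0.9922, 0.1246, 363.4242], [-1.0, -0.0038, 0.0037, -11.5651], [-0.0032, -0.1246, -0.9922, 1441.5557], [0.0, 0.0, 0.0, 1.0]]}
wrist {'color': 0, 'fx': 371.6483, 'fy': 371.6483, 'cx': 319.7382, 'cy': 239.1982, 'tool_from_camera': [[-0.001, -0.9594, -0.282, 81.092], [1.0, -0.0008, -0.0007, -0.4723], [0.0004, -0.282, 0.9594, -179.7345], [0.0, 0.0, 0.0, 1.0]]}
```

View pics/scene0.png

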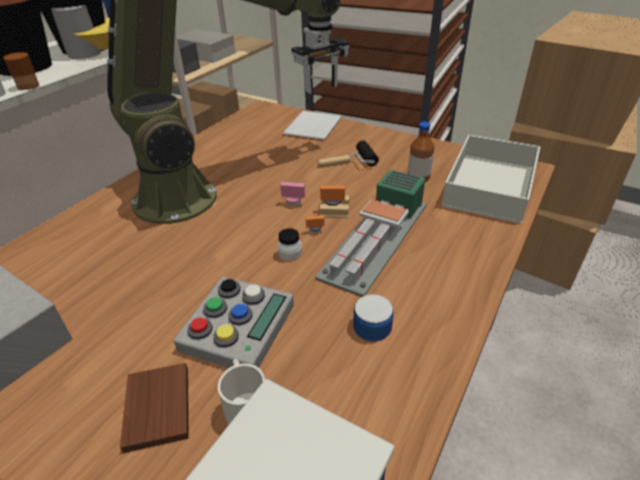

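View pics/top0.png

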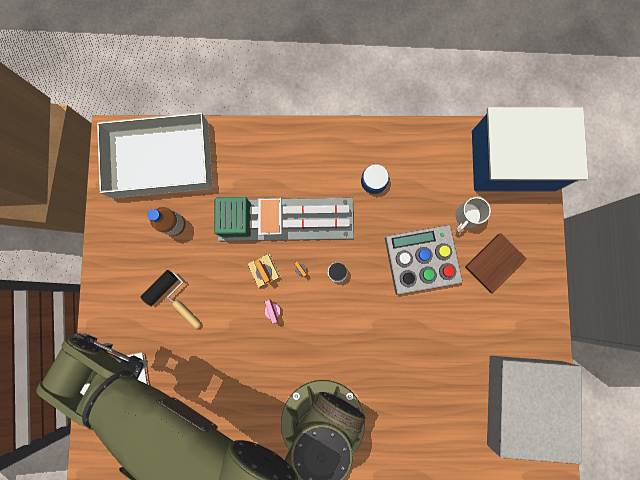

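View pics/wrist0.png

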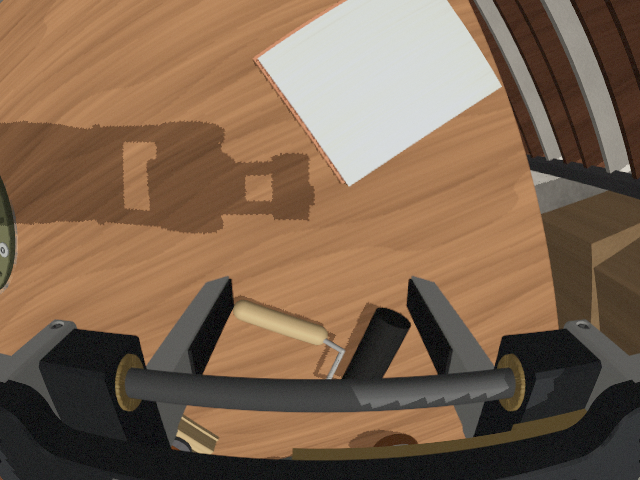

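Candidates for the stop in the top view:
- orange handle in the wooden stand at (264,270), the largest
- small orange one at (301,269)
- pink one at (273,311)

I choose the one at (264,270) and check it in close crops.

```bash
cat > h.py <<'E'
from cell import monitor, vision, manip
import cv2, numpy as np
from scipy.spatial.transform import Rotation as R
def unproj(c,u,v,z):
    T=c["cam_to_world"]; d=T[:3,:3]@np.array([(u-c["cx"])/c["fx"],(v-c["cy"])/c["fy"],1]); o=T[:3,3]
    return o+d*(z-o[2])/d[2]
def proj(c,p):
    T=np.linalg.inv(c["cam_to_world"]); q=T[:3,:3]@np.asarray(p,float)+T[:3,3]
    return q[0]/q[2]*c["fx"]+c["cx"], q[1]/q[2]*c["fy"]+c["cy"]
def wristT(c,s):
    T=np.eye(4); T[:3,:3]=R.from_euler('xyz',s["eef_rot"]).as_matrix(); T[:3,3]=s["eef_pos"]
    return T@c["tool_from_camera"]
def wunproj(c,s,u,v,z):
    T=wristT(c,s); a=np.array([u-c["cx"],v-c["cy"]]); r=np.hypot(*a); th=r/c["fx"]
    d=np.r_[a/r*np.sin(th),np.cos(th)]; d=T[:3,:3]@d; o=T[:3,3]
    return o+d*(z-o[2])/d[2]
def wproj(c,s,p):
    T=np.linalg.inv(wristT(c,s)); q=T[:3,:3]@np.asarray(p,float)+T[:3,3]
    n=np.hypot(q[0],q[1]); th=np.arctan2(n,q[2]); return c["cx"]+q[0]/n*th*c["fx"], c["cy"]+q[1]/n*th*c["fx"]
def crop(img,u0,v0,u1,v1,k,name):
    cv2.imwrite(name,cv2.resize(img[v0:v1,u0:u1],None,fx=k,fy=k,interpolation=cv2.INTER_CUBIC))
E
python3 - <<'E'
from h import *
c=vision.camera("top"); im=c["color"]
crop(im,205,190,365,330,5,"pics/topA.png")
crop(im,370,215,480,305,7,"pics/topB.png")
c=vision.camera("scene"); crop(c["color"],270,160,450,300,4,"pics/sceneA.png")
E
```

```text
(no output)
```

View pics/topA.png

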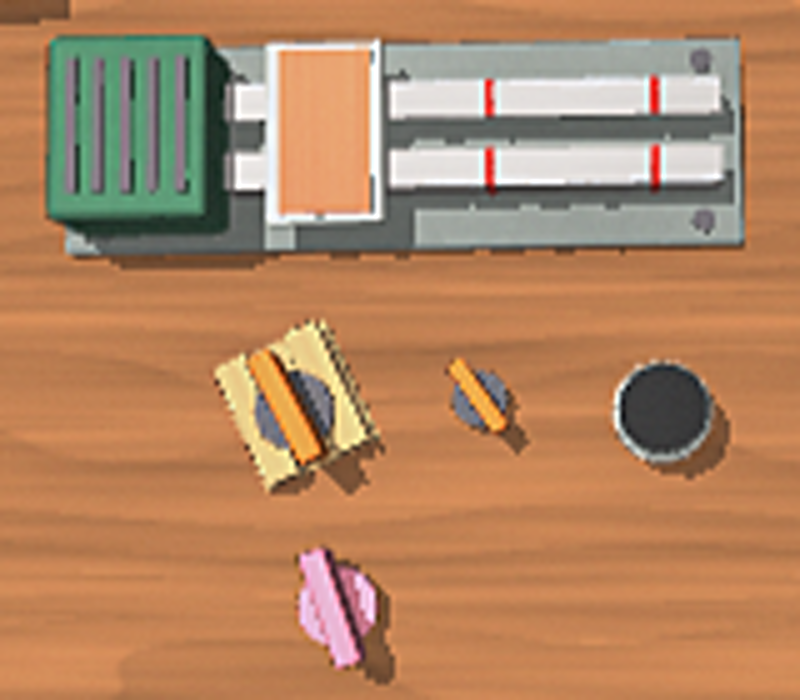

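View pics/topB.png

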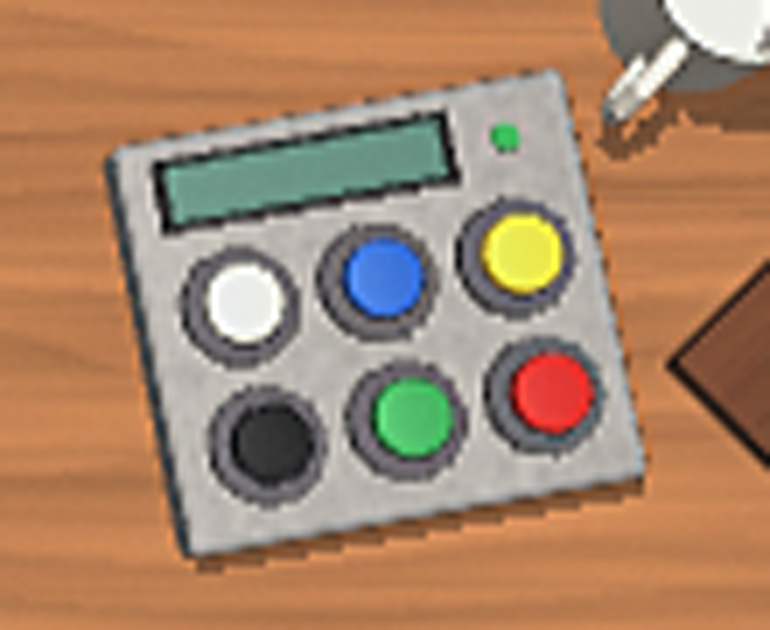

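View pics/sceneA.png

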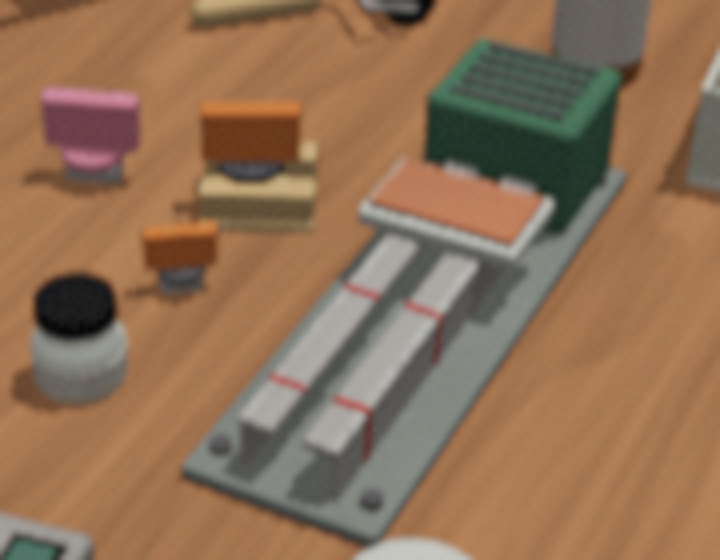

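The crops confirm the choice. At top (264,270) there is a large orange bar on a grey flange in a beige stand. The small one at (301,269) has no stand and the third is pink. Red lines are at top about (303,216) and (336,216), and the console keys are clear. Next I compute positions.

```bash
python3 - <<'E'
from h import *
from scipy.optimize import least_squares
c=vision.camera("top"); s=vision.camera("scene")
P=lambda u,v,k,o:(u/k+o[0],v/k+o[1])
A=lambda u,v:P(u,v,5,(205,190)); B=lambda u,v:P(u,v,7,(370,215)); S=lambda u,v:P(u,v,4,(270,160))
# handle top centre triangulation
def tri(a,b):
    f=lambda p:np.r_[np.subtract(proj(c,p),a),np.subtract(proj(s,p),b)]
    r=least_squares(f,[400,150,80]); return r.x.round(1), r.fun.round(2)
print("handle ends far/near", tri(A(262,354),S(301,104)), tri(A(312,456),S(203,104)))
a=unproj(c,*A(262,354),85);b=unproj(c,*A(312,456),85);print(a,b,np.linalg.norm(a-b))
print("rail marks")
q=[unproj(c,*A(*p),52) for p in [(490,97),(490,168),(655,94),(655,166)]]
print(np.round(q,1)); m=np.mean(q,0); d=np.mean(q[:2],0)-np.mean(q[2:],0); print(m,np.linalg.norm(d),np.degrees(np.arctan2(d[1],d[0])))
for n,p in dict(white=(245,302),blue=(385,277),yellow=(523,252),black=(272,443),green=(414,416),red=(554,392)).items(): print(n,unproj(c,*B(*p),64).round(1))
print("carr",unproj(c,*A(325,132),69))
E
```

```text
handle ends far/near (array([472.4, 189.8,  85.4]), array([-0.53, -0.81, -0.9 ,  0.15])) (array([412.8, 159.4,  84.5]), array([-0.42, -0.59, -0.68,  0.1 ]))
[470.03467233 188.32287282  85.        ] [411.03515035 158.08212064  85.        ] 66.29816502929606
rail marks
[[628.7  58.9  52. ]
 [585.3  58.5  52. ]
 [630.9 -40.7  52. ]
 [586.9 -40.8  52. ]]
[607.92441985   8.95238716  52.        ] 99.45147293997647 91.0912449405952
white [ 481.3 -244.3   64. ]
blue [ 492.1 -303.6   64. ]
yellow [ 502.9 -362.1   64. ]
black [ 422.  -254.6   64. ]
green [ 433.6 -314.4   64. ]
red [ 443.9 -373.4   64. ]
carr [603.89776265 156.07846073  69.        ]
```

```bash
cat >> h.py <<'E'
def plan(target,yaw,n,jaw,s=None,start=None):
    """rows from current (or start=(pos,R)) to TCP target, tool down with yaw(deg)"""
    s=s or monitor.read_state()
    Rc=R.from_euler('xyz',s["eef_rot"]) if start is None else start[1]
    p=np.array(s["eef_pos"] if start is None else start[0],float)
    Rt=R.from_euler('xyz',[np.pi,0,np.radians(yaw)])
    rv=(Rc.inv()*Rt).as_rotvec(); t=np.asarray(target,float); d=(t-p)/n
    out=[]
    for i in range(n):
        out.append([round(x,2) for x in Rc.inv().apply(d)/10]+[round(x,3) for x in rv/n]+[jaw])
        Rc=Rc*R.from_rotvec(rv/n)
    print("dist/row mm",np.linalg.norm(d).round(1)); 
    for i in range(0,n,8): print(str(out[i:i+8]).replace(' ',''))
E
python3 -c "
from h import *
plan([441,173,200],27,16,60)"
```

```text
dist/row mm 25.0
[[np.float64(-2.1),np.float64(-1.35),np.float64(0.03),np.float64(-0.0),np.float64(0.0),np.float64(0.141),60],[np.float64(-2.27),np.float64(-1.04),np.float64(0.03),np.float64(-0.0),np.float64(0.0),np.float64(0.141),60],[np.float64(-2.4),np.float64(-0.71),np.float64(0.03),np.float64(-0.0),np.float64(0.0),np.float64(0.141),60],[np.float64(-2.47),np.float64(-0.37),np.float64(0.03),np.float64(-0.0),np.float64(0.0),np.float64(0.141),60],[np.float64(-2.5),np.float64(-0.01),np.float64(0.03),np.float64(-0.0),np.float64(0.0),np.float64(0.141),60],[np.float64(-2.48),np.float64(0.34),np.float64(0.03),np.float64(-0.0),np.float64(0.0),np.float64(0.141),60],[np.float64(-2.41),np.float64(0.68),np.float64(0.03),np.float64(-0.0),np.float64(0.0),np.float64(0.141),60],[np.float64(-2.29),np.float64(1.02),np.float64(0.03),np.float64(-0.0),np.float64(0.0),np.float64(0.141),60]]
[[np.float64(-2.12),np.float64(1.33),np.float64(0.03),np.float64(-0.0),np.float64(0.0),np.float64(0.141),60],[np.float64(-1.91),np.float64(1.61),np.float64(0.03),np.float64(-0.0),np.float64(0.0),np.float64(0.141),60],[np.float64(-1.66),np.float64(1.87),np.float64(0.03),np.float64(-0.0),np.float64(0.0),np.float64(0.141),60],[np.float64(-1.38),np.float64(2.08),np.float64(0.03),np.float64(-0.0),np.float64(0.0),np.float64(0.141),60],[np.float64(-1.08),np.float64(2.26),np.float64(0.03),np.float64(-0.0),np.float64(0.0),np.float64(0.141),60],[np.float64(-0.75),np.float64(2.39),np.float64(0.03),np.float64(-0.0),np.float64(0.0),np.float64(0.141),60],[np.float64(-0.4),np.float64(2.47),np.float64(0.03),np.float64(-0.0),np.float64(0.0),np.float64(0.141),60],[np.float64(-0.05),np.float64(2.5),np.float64(0.03),np.float64(-0.0),np.float64(0.0),np.float64(0.141),60]]
```

```bash
sed -i 's/round(x,2) for/round(float(x),2) for/; s/round(x,3) for/round(float(x),3) for/' h.py
python3 -m jog '[[-2.1,-1.35,0,0,0,0.14,60],[-2.3,-1.0,0,0,0,0.14,60],[-2.4,-0.7,0,0,0,0.14,60],[-2.5,-0.4,0,0,0,0.14,60],[-2.5,0,0,0,0,0.14,60],[-2.5,0.3,0,0,0,0.14,60],[-2.4,0.7,0,0,0,0.14,60],[-2.3,1.0,0,0,0,0.14,60]]'
python3 -m jog '[[-2.1,1.3,0,0,0,0.14,60],[-1.9,1.6,0,0,0,0.14,60],[-1.7,1.9,0,0,0,0.14,60],[-1.4,2.1,0,0,0,0.14,60],[-1.1,2.3,0,0,0,0.14,60],[-0.8,2.4,0,0,0,0.14,60],[-0.4,2.5,0,0,0,0.15,60],[0,2.5,0,0,0,0.15,60]]'
python3 - <<'E'
from h import *
s=monitor.read_state(); c=vision.camera("wrist"); cv2.imwrite("pics/w1.png",c["color"])
np.save("w1.npy",c,allow_pickle=True)
print(s["eef_pos"],s["eef_rot"],s["clock"],s["qd"].round(3))
E
```

```text
clock: 1.15
eef_pos: [331.0, 338.4, 205.5]
eef_rot: [3.141, -0.0, 1.609]
wrist_force: [1.3, 0.3, 0.1]
finger_gap: 56.2
clock: 1.95
eef_pos: [445.9, 172.9, 205.5]
eef_rot: [3.142, -0.0, 0.469]
wrist_force: [0.4, 0.1, 0.3]
finger_gap: 55.9
[445.87555506 172.92666997 205.5130947 ] [ 3.14158264e+00 -1.29875690e-04  4.68528428e-01] 1.95 [-0.5    0.134 -0.148 -0.     0.016  0.992]
```

View pics/w1.png

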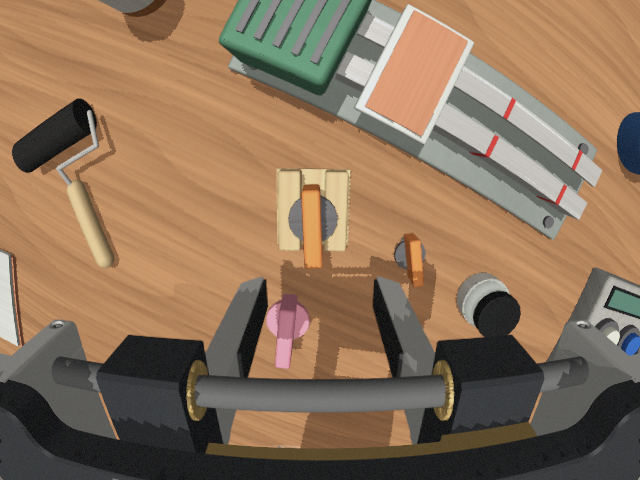

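The wrist view shows the stop at about (313,225) in its stand, with the red lines at upper right. The arm was still moving, so I settle and measure again.

```bash

python3 -m jog '[[0,0,0,0,0,0,60],[0,0,0,0,0,0,60]]'
python3 - <<'E'
from h import *
s=monitor.read_state(); c=vision.camera("wrist"); im=c["color"]; cv2.imwrite("pics/w2.png",im)
import pickle; pickle.dump((s,c),open("w2.pkl","wb"))
print(s["eef_pos"],s["eef_rot"],s["clock"],s["qd"].round(3))
crop(im,260,150,370,290,4,"pics/w2a.png"); crop(im,420,70,620,220,4,"pics/w2b.png")
print(wproj(c,s,[441,173,85]))
E
```

```text
clock: 2.2
eef_pos: [445.1, 174.2, 205.4]
eef_rot: [-3.141, 0.0, 0.477]
wrist_force: [-0.8, 0.3, -0.1]
finger_gap: 56.3
[445.07502872 174.23222003 205.38540958] [-3.14142871e+00  1.51463468e-04  4.77295740e-01] 2.2 [ 0.014 -0.004  0.001  0.    -0.     0.001]
(np.float64(317.2483748812641), np.float64(237.8171345815108))
```

View pics/w2a.png

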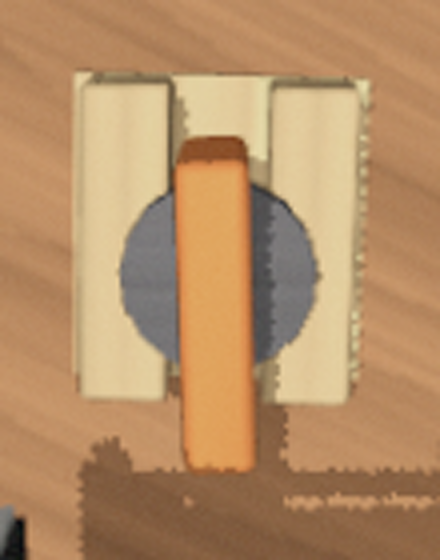

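View pics/w2b.png

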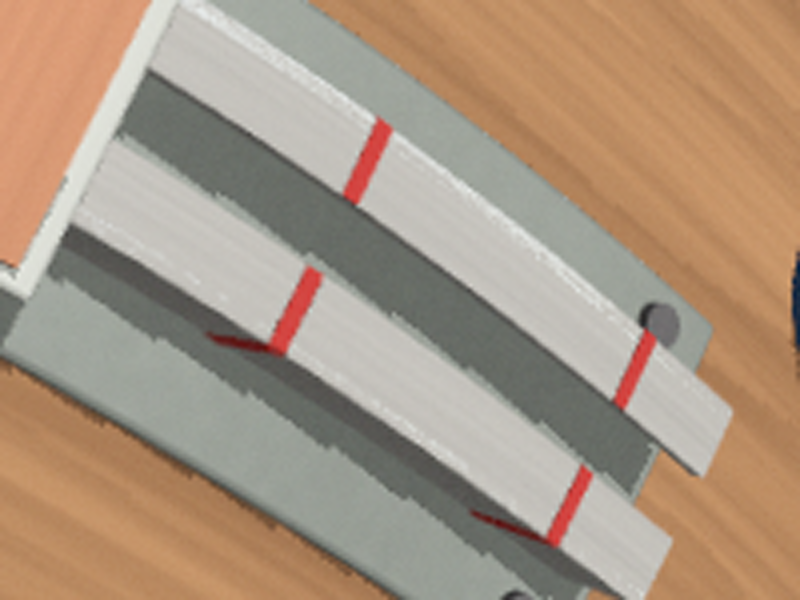

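```bash
python3 - <<'E'
from h import *
import pickle; s,c=pickle.load(open("w2.pkl","rb"))
A=lambda u,v:(u/4+260,v/4+150); B=lambda u,v:(u/4+420,v/4+70)
for z in (80,83,85,87):
    f=wunproj(c,s,*A(212,163),z); n=wunproj(c,s,*A(219,469),z); d=f-n
    l=wunproj(c,s,*A(179,300),z); r=wunproj(c,s,*A(251,300),z)
    print(z,((f+n)/2).round(1),"len",np.linalg.norm(d).round(1),"yaw",np.degrees(np.arctan2(d[1],d[0])).round(1),"w",np.linalg.norm(l-r).round(1))
# flange top z = handletop-42
for z in (41,43,45): 
    l=wunproj(c,s,*A(121,278),z); r=wunproj(c,s,*A(318,278),z); print("fl",z,((l+r)/2).round(1),np.linalg.norm(l-r).round(1))
# red lines mid slot: inner ends
q=[wunproj(c,s,*B(*p),52) for p in [(351,203),(316,268),(622,408),(587,467)]]
q2=[wunproj(c,s,*B(*p),52) for p in [(385,121),(277,351),(650,334),(553,542)]]
print(np.round(q,1),np.round(q2,1)); print(np.mean(q,0),np.mean(q2,0))
d=q[0]+q[1]-q[2]-q[3]; print(np.linalg.norm(d)/2,np.degrees(np.arctan2(d[1],d[0])))
E
```

```text
80 [444.5 178.1  80. ] len 67.5 yaw 28.3 w 15.2
83 [445.2 178.4  83. ] len 66.8 yaw 28.3 w 15.1
85 [445.7 178.6  85. ] len 66.4 yaw 28.3 w 15.0
87 [446.2 178.8  87. ] len 65.9 yaw 28.3 w 14.9
fl 41 [444.7 177.7  41. ] 46.9
fl 43 [445.1 177.9  43. ] 46.6
fl 45 [445.6 178.1  45. ] 46.4
[[620.7  59.8  52. ]
 [601.6  60.3  52. ]
 [623.3 -41.6  52. ]
 [603.6 -39.8  52. ]] [[644.   61.4  52. ]
 [578.7  59.3  52. ]
 [645.4 -39.3  52. ]
 [581.1 -41.3  52. ]]
[612.30313791   9.66852939  52.        ] [612.29409675   9.9983174   52.        ]
100.80349321940918 91.29050704230602
```

```bash
python3 - <<'E'
from h import *
plan([445.5,178.3,54],28.3,4,50)
E
```

```text
dist/row mm 37.9
[[0.06,-0.08,3.79,-0.0,0.0,-0.004,50],[0.06,-0.08,3.79,-0.0,0.0,-0.004,50],[0.06,-0.08,3.79,-0.0,0.0,-0.004,50],[0.06,-0.08,3.79,-0.0,0.0,-0.004,50]]
```

```bash
python3 -m jog '[[0.1,-0.15,4,0,0,-0.016,50],[0.1,-0.15,4,0,0,0,50],[0,0,4,0,0,0,50],[0,0,2.5,0,0,0,50],[0,0,0.6,0,0,0,50],[0,0,0,0,0,0,50]]'
python3 - <<'E'
from h import *
s=monitor.read_state(); c=vision.camera("wrist"); im=c["color"]; cv2.imwrite("pics/w3.png",im)
print(s["eef_pos"],s["eef_rot"])
E
```

```text
clock: 2.85
eef_pos: [445.5, 177.9, 54.5]
eef_rot: [-3.141, 0.001, 0.492]
wrist_force: [0.1, -0.2, 0.2]
finger_gap: 46.9
[445.45370858 177.93718353  54.46819533] [-3.14140875e+00  8.06820255e-04  4.92439731e-01]
```

View pics/w3.png

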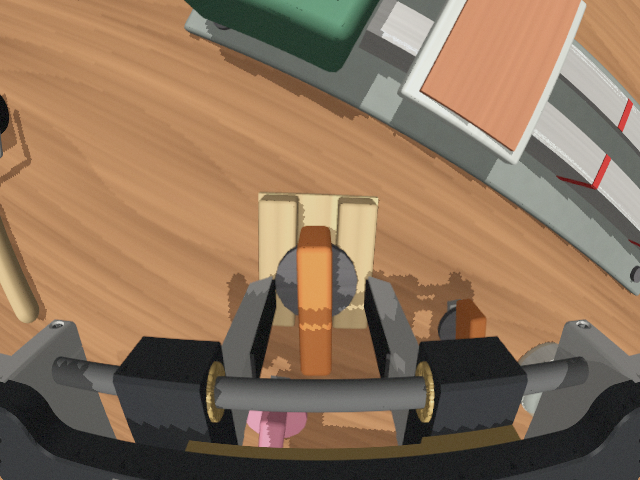

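The handle at (315,300) lies centred between the fingers, and the small stop at (462,322) is clear of them. Closing now.

```bash
python3 -m jog '[[0,0,0,0,0,0,10],[0,0,0,0,0,0,10],[0,0,0,0,0,0,10],[0,0,0,0,0,0,10]]' 35
python3 - <<'E'
from h import *
s=monitor.read_state(); print(s["eef_pos"],s["finger_gap"],s["wrist_force"])
E
```

```text
clock: 3.3
eef_pos: [446.0, 177.6, 54.9]
eef_rot: [-3.142, -0.001, 0.491]
wrist_force: [-1.1, 1.4, 1.8]
finger_gap: 18.0
[445.96443252 177.61823143  54.94401248] 17.996279451296452 [-1.07260731  1.4239089   1.81075487]
```

```bash
python3 -m jog '[[0,0,0,0,0,0,10],[0,0,0,0,0,0,10],[0,0,-1,0,0,0,10],[0,0,-2,0,0,0,10],[0,0,-4,0,0,0,10],[0,0,-4,0,0,0,10],[0,0,0,0,0,0,10],[0,0,0,0,0,0,10]]'
python3 - <<'E'
from h import *
s=monitor.read_state(); c=vision.camera("wrist"); im=c["color"]; cv2.imwrite("pics/w4.png",im)
c=vision.camera("scene"); crop(c["color"],240,80,480,260,3,"pics/s4.png")
print(s["eef_pos"],s["eef_rot"],s["finger_gap"],s["wrist_force"])
plan([612,9.8,140],91.2,8,10)
E
```

```text
clock: 4.1
eef_pos: [445.7, 177.4, 164.7]
eef_rot: [3.141, -0.001, 0.491]
wrist_force: [-0.7, 0.4, -2.8]
finger_gap: 16.3
[445.71098278 177.3569672  164.73710724] [ 3.14130328e+00 -8.19882597e-04  4.90763546e-01] 16.31457705861345 [-0.69949067  0.41063868 -2.80242888]
dist/row mm 29.7
[[0.85,2.83,0.29,-0.0,0.0,-0.138,10],[0.46,2.92,0.29,-0.0,0.0,-0.138,10],[0.05,2.95,0.29,-0.0,0.0,-0.138,10],[-0.35,2.93,0.29,-0.0,0.0,-0.138,10],[-0.75,2.86,0.29,-0.0,0.0,-0.138,10],[-1.14,2.73,0.29,-0.0,0.0,-0.138,10],[-1.5,2.55,0.29,-0.0,0.0,-0.138,10],[-1.84,2.32,0.29,-0.0,0.0,-0.138,10]]
```

View pics/w4.png

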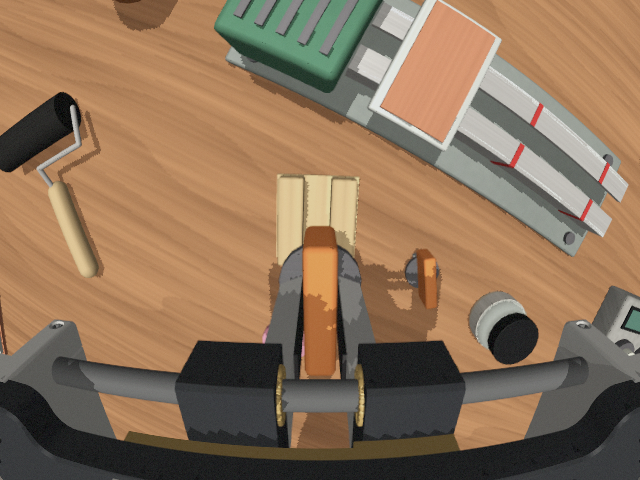

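View pics/s4.png

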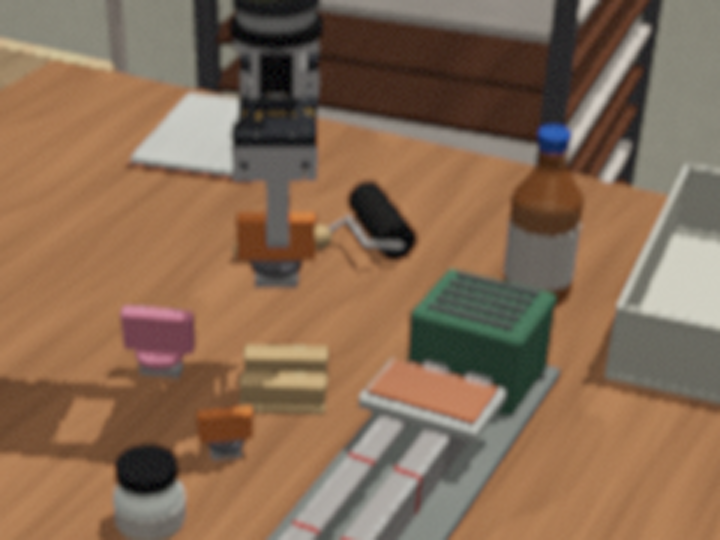

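The stop is held squarely: in the wrist view the handle is at (320,300), and the scene view shows the stop clear of its stand. Moving over the rail.

```bash
python3 -m jog '[[0.85,2.83,0.2,0,0,-0.138,10],[0.46,2.92,0.2,0,0,-0.138,10],[0.05,2.95,0.2,0,0,-0.138,10],[-0.35,2.93,0.2,0,0,-0.138,10],[-0.75,2.86,0.2,0,0,-0.138,10],[-1.14,2.73,0.2,0,0,-0.138,10],[-1.5,2.55,0.2,0,0,-0.138,10],[-1.84,2.32,0.2,0,0,-0.138,10]]'
python3 -m jog '[[0,0,0,0,0,0,10],[0,0,0,0,0,0,10],[0,0,0,0,0,0,10]]'
python3 - <<'E'
from h import *
import pickle
s=monitor.read_state(); c=vision.camera("wrist"); im=c["color"]; cv2.imwrite("pics/w5.png",im); pickle.dump((s,c),open("w5.pkl","wb"))
c=vision.camera("scene"); crop(c["color"],300,120,460,300,3,"pics/s5.png");c=vision.camera("top"); crop(c["color"],205,190,365,330,5,"pics/t5.png")
print(s["eef_pos"],s["eef_rot"],s["finger_gap"],s["wrist_force"],s["joints"].round(2))
E
```

```text
clock: 5.0
eef_pos: [613.0, 9.3, 146.3]
eef_rot: [-3.138, -0.0, 1.6]
wrist_force: [0.4, -0.4, -1.8]
finger_gap: 15.7
clock: 5.3
eef_pos: [612.2, 10.8, 147.6]
eef_rot: [-3.14, -0.0, 1.594]
wrist_force: [-0.5, -1.1, -1.4]
finger_gap: 15.4
[612.227271    10.76807513 147.5722206 ] [-3.13987992e+00 -1.76922512e-04  1.59367061e+00] 15.449142626155997 [-0.4989757  -1.06808916 -1.44488334] [-0.04  0.49  1.4   0.    1.26 -0.07]
```

View pics/w5.png

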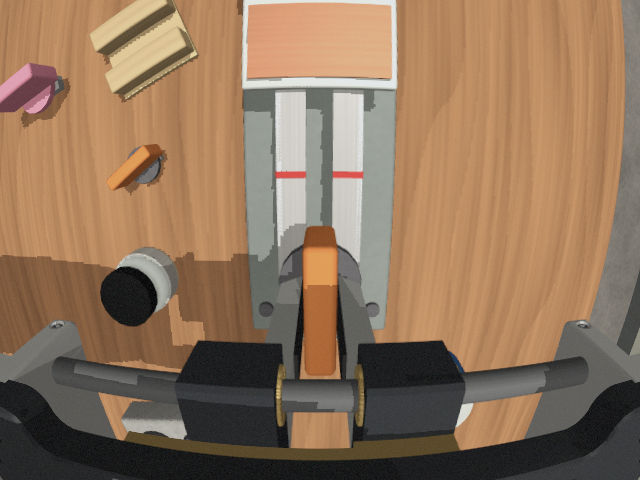

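View pics/s5.png

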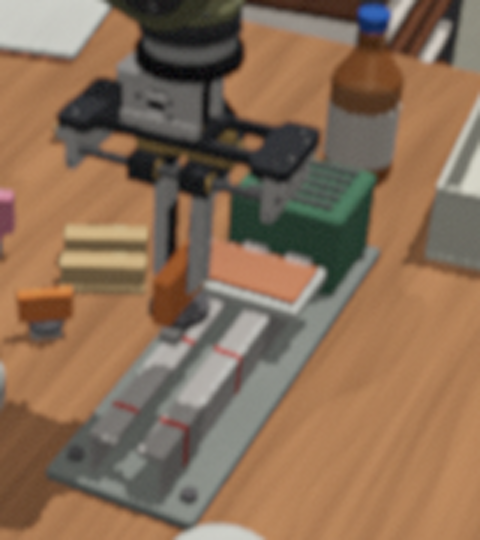

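View pics/t5.png

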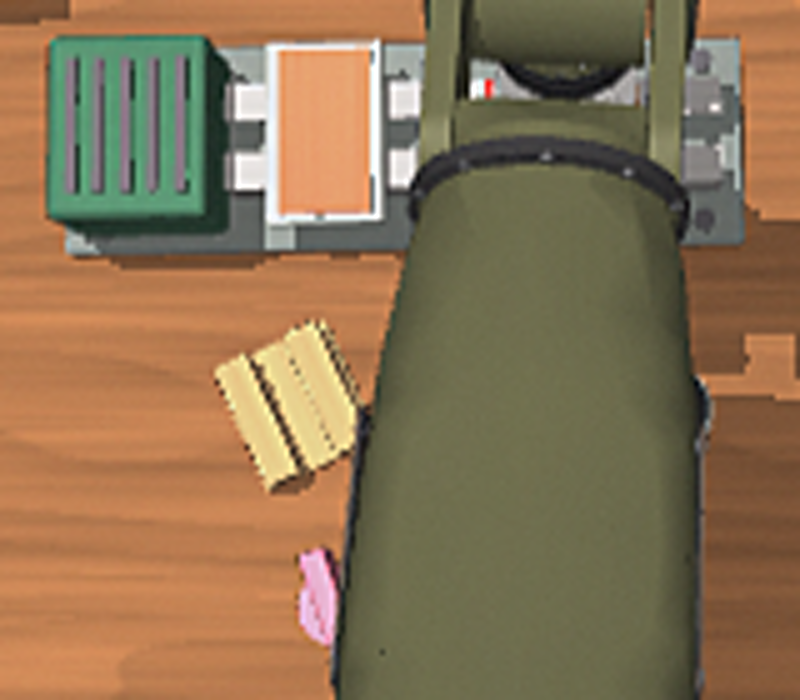

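Wrist view: the slot runs straight up at u≈319 and the far red line is at v≈175 (276..363). The handle sits centred on it. Measuring slot edges precisely.

```bash
python3 - <<'E'
from h import *
import pickle; s,c=pickle.load(open("w5.pkl","rb")); im=c["color"]
crop(im,240,80,400,200,5,"pics/w5a.png"); crop(im,270,215,370,345,6,"pics/w5b.png")
E
```

```text
(no output)
```

View pics/w5a.png

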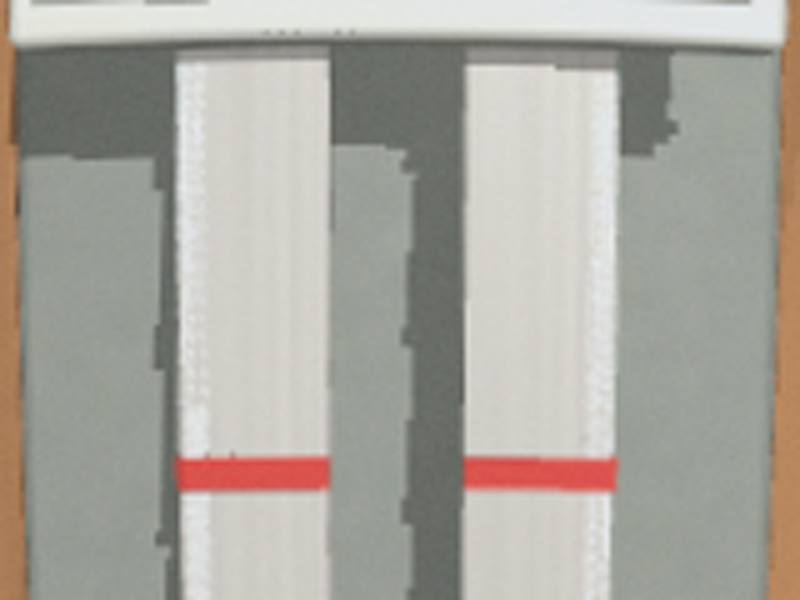

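View pics/w5b.png

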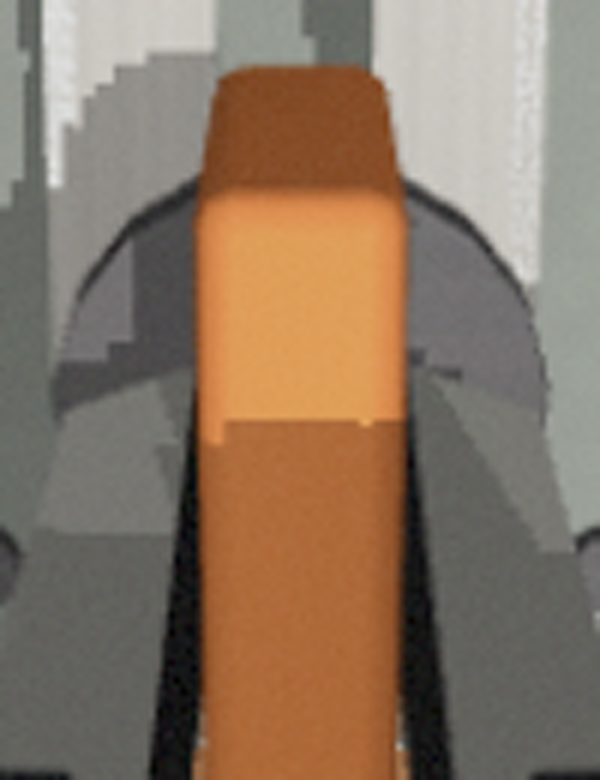

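```bash
python3 - <<'E'
from h import *
import pickle; s,c=pickle.load(open("w5.pkl","rb"))
A=lambda u,v:(u/5+240,v/5+80); B=lambda u,v:(u/6+270,v/6+215)
for v in (100,300,475,580):
    l=wunproj(c,s,*A(330,v),52); r=wunproj(c,s,*A(464,v),52); l2=wunproj(c,s,*A(176,v),52); r2=wunproj(c,s,*A(617,v),52)
    print(v,((l+r)/2).round(1),(r-l)[0].round(1),((l2+r2)/2).round(1),(r2-l2)[0].round(1))
p=s["eef_pos"]
for h in (28,30,32): # handle top above tcp
    l=wunproj(c,s,*B(197,205),p[2]+h); r=wunproj(c,s,*B(408,205),p[2]+h); print("handle far end",h,l-p,r-p,((l+r)/2).round(1))
for h in (-10,-12,-14): # flange top
    l=wunproj(c,s,*B(52,395),p[2]+h); r=wunproj(c,s,*B(547,395),p[2]+h); f=wunproj(c,s,*B(300,190),p[2]+h); print("flange",h,((l+r)/2).round(1),np.linalg.norm(r-l).round(1),(f-p).round(1))
# handle end: bottom of end face edges -> top edge ratio
for h in (-10,-12,-14): 
    l=wunproj(c,s,*B(217,72),p[2]+h); r=wunproj(c,s,*B(386,72),p[2]+h); print("lowend",h,(l-p).round(1),(r-p).round(1),(r-l)[0])
E
```

```text
100 [610.4 116.6  52. ] 19.5 [610.3 117.   52. ] 64.4
300 [611.   86.9  52. ] 19.6 [610.9  87.2  52. ] 64.9
475 [611.6  60.8  52. ] 19.9 [611.5  61.   52. ] 65.7
580 [611.9  45.   52. ] 20.1 [611.8  45.1  52. ] 66.4
handle far end 28 [-7.11699424 32.08970031 28.        ] [ 7.97849089 32.42487985 28.        ] [612.7  43.  175.6]
handle far end 30 [-7.03327707 32.73783069 30.        ] [ 7.86325501 33.06859269 30.        ] [612.6  43.7 177.6]
handle far end 32 [-6.94955991 33.38596107 32.        ] [ 7.74801913 33.71230552 32.        ] [612.6  44.3 179.6]
flange -10 [613.1  12.2 137.6] 45.8 [  0.5  21.4 -10. ]
flange -12 [613.1  11.4 135.6] 46.3 [  0.5  20.8 -12. ]
flange -14 [613.1  10.6 133.6] 46.8 [  0.5  20.1 -14. ]
lowend -10 [ -7.1  32.1 -10. ] [  7.8  32.4 -10. ] 14.85365031950198
lowend -12 [ -7.1  31.6 -12. ] [  7.9  31.9 -12. ] 15.010211175668132
lowend -14 [ -7.2  31.1 -14. ] [  8.   31.4 -14. ] 15.166772031834398
```

Alignment is within about 0.5 mm of the slot centre and the yaw matches at 91.2°. Descending with force checks.

```bash
python3 -m jog '[[0,-0.02,2,0,0,0,10],[0,0,2,0,0,0,10],[0,0,1,0,0,0,10],[0,0,0.5,0,0,0,10],[0,0,0.3,0,0,0,10],[0,0,0.3,0,0,0,10],[0,0,0,0,0,0,10]]'
python3 -m jog '[[0,0,0.2,0,0,0,10],[0,0,0.2,0,0,0,10],[0,0,0.2,0,0,0,10],[0,0,0,0,0,0,10]]'
python3 - <<'E'
from h import *
s=monitor.read_state(); c=vision.camera("wrist"); im=c["color"]; crop(im,220,120,420,350,3,"pics/w6.png")
c=vision.camera("scene"); crop(c["color"],310,180,430,300,5,"pics/s6.png")
print(s["eef_pos"],s["eef_rot"],s["finger_gap"],s["wrist_force"])
E
```

```text
clock: 6.15
eef_pos: [612.9, 10.2, 87.7]
eef_rot: [3.141, 0.0, 1.595]
wrist_force: [-0.1, 0.9, -2.1]
finger_gap: 16.0
clock: 6.55
eef_pos: [612.6, 10.2, 81.1]
eef_rot: [-3.141, -0.0, 1.595]
wrist_force: [0.3, -0.7, -2.1]
finger_gap: 15.6
[612.5947075   10.23150413  81.13448106] [-3.14110115e+00 -2.02128004e-05  1.59481266e+00] 15.601492950954832 [ 0.32074613 -0.67897868 -2.07309   ]
```

View pics/w6.png

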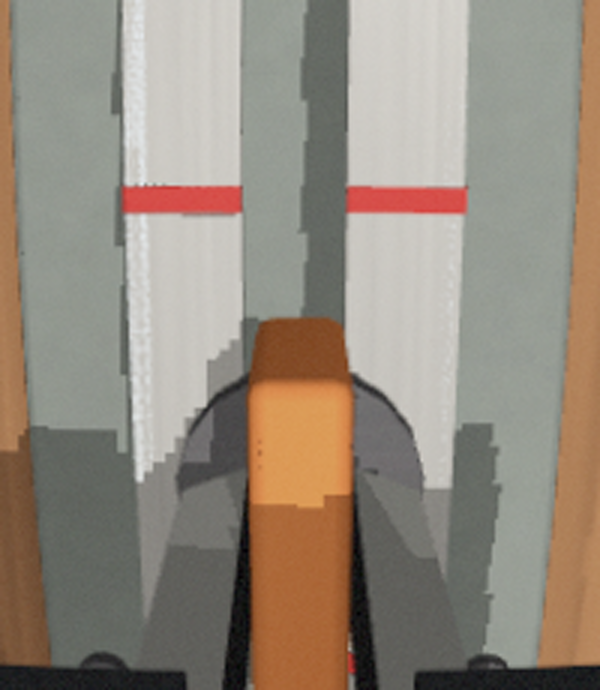

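View pics/s6.png

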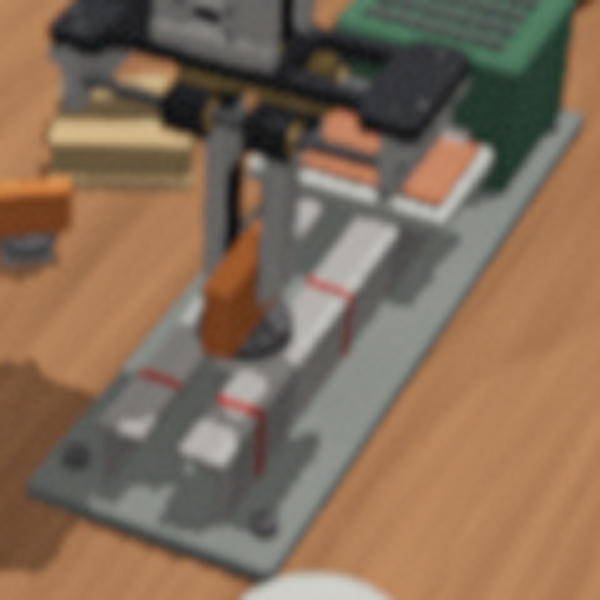

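The head is inside the slot with no side force. Continuing to flange contact.

```bash
python3 -m jog '[[0,0,0.2,0,0,0,10],[0,0,0.2,0,0,0,10],[0,0,0.1,0,0,0,10],[0,0,0,0,0,0,10]]'
python3 -m jog '[[0,0,0.1,0,0,0,10],[0,0,0,0,0,0,10]]'
python3 -m jog '[[0,0,0.1,0,0,0,10],[0,0,0,0,0,0,10]]'
python3 -m jog '[[0,0,0.1,0,0,0,10],[0,0,0,0,0,0,10]]'
```

```text
clock: 7.05
eef_pos: [612.8, 10.2, 76.9]
eef_rot: [3.141, 0.0, 1.595]
wrist_force: [-3.0, -0.4, 3.9]
finger_gap: 15.8
clock: 7.25
eef_pos: [612.8, 10.2, 76.9]
eef_rot: [3.141, 0.0, 1.595]
wrist_force: [-7.6, -0.7, 13.4]
finger_gap: 15.4
clock: 7.45
eef_pos: [612.8, 10.2, 76.8]
eef_rot: [3.141, 0.0, 1.595]
wrist_force: [-12.8, 0.0, 23.4]
finger_gap: 15.7
clock: 7.65
eef_pos: [612.9, 10.2, 76.8]
eef_rot: [3.14, 0.0, 1.595]
wrist_force: [-17.6, 0.6, 33.1]
finger_gap: 15.8
```

```bash
python3 -m jog '[[0,0,-0.25,0,0,0,10],[0,0,0,0,0,0,10]]'
python3 - <<'E'
from h import *
s=monitor.read_state(); c=vision.camera("wrist"); im=c["color"]; crop(im,220,120,420,350,3,"pics/w7.png")
c=vision.camera("scene"); crop(c["color"],330,200,410,280,8,"pics/s7.png")
print(s["eef_pos"],s["eef_rot"],s["finger_gap"],s["wrist_force"],s["joints"].round(2))
for z in (102,107):
  print([np.round((np.array(proj(c,[612.6+dx,10+dy,z]))-[330,200])*8) for dx in (-8,8) for dy in(-35,35)])
for z in (60,65): print("fl",[np.round((np.array(proj(c,[612.6+dx,10+dy,z]))-[330,200])*8) for dx,dy in((24,0),(0,-24))])
E
```

```text
clock: 7.85
eef_pos: [613.1, 10.2, 76.9]
eef_rot: [3.14, 0.0, 1.595]
wrist_force: [-4.0, 0.5, 9.9]
finger_gap: 15.7
[613.07264956  10.20515853  76.87060963] [3.14038165e+00 1.08570625e-04 1.59482244e+00] 15.72656217238785 [-4.00092079  0.52698101  9.93317601] [-0.04  0.56  1.46 -0.    1.12 -0.07]
[array([163., 306.]), array([272., 180.]), array([212., 323.]), array([320., 195.])]
[array([163., 293.]), array([273., 166.]), array([212., 310.]), array([321., 182.])]
fl [array([311., 386.]), array([202., 406.])]
fl [array([312., 373.]), array([202., 393.])]
```

View pics/w7.png

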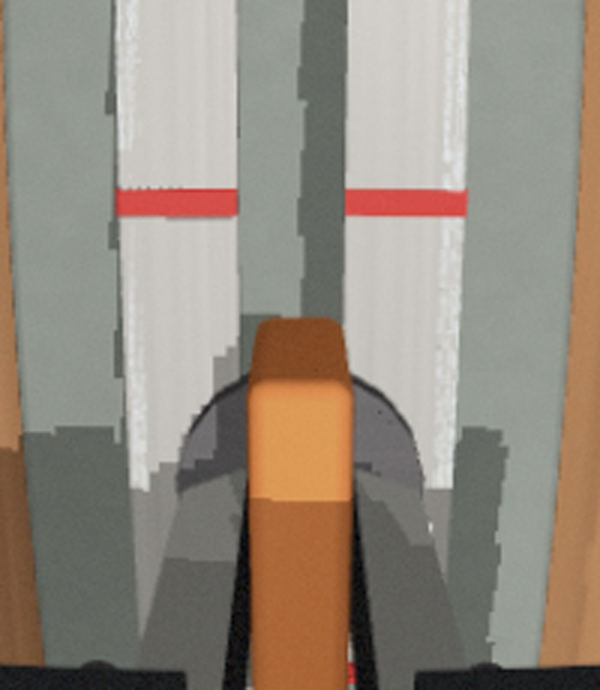

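View pics/s7.png

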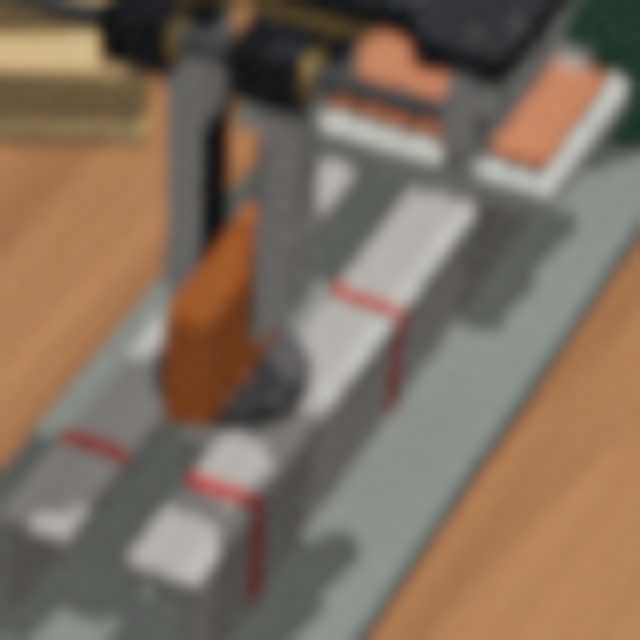

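Handle top edge in the scene crop, (170–215, 300–320), matches z=102 mm, so the flange is on the lips. I ease the load and start the quarter turn.

```bash
python3 -m jog '[[0,-0.03,-0.05,0,0,0,10],[0,0,0,0,0,0.07,10],[0,0,0,0,0,0.1,10],[0,0,0,0,0,0.1,10],[0,0,0,0,0,0,10]]'
python3 - <<'E'
from h import *
s=monitor.read_state();print(s["moment"],s["wrist_force"],s["eef_rot"],s["eef_pos"])
E
```

```text
clock: 8.45
eef_pos: [613.0, 10.1, 76.9]
eef_rot: [3.14, -0.0, 1.321]
wrist_force: [0.2, 0.1, 6.0]
finger_gap: 15.7
[-0.07696499  0.19062564 -0.1143343 ] [0.15675779 0.14300241 6.03006697] [ 3.14020611e+00 -1.85893393e-04  1.32111817e+00] [612.95466574  10.12959772  76.87930911]
```

15° turned with negligible moment. A head still between the lips would have bound at about 8°, so it is below them. Continuing.

```bash
python3 -m jog '[[0,0,0,0,0,0.14,10],[0,0,0,0,0,0.14,10],[0,0,0,0,0,0.14,10],[0,0,0,0,0,0.14,10]]'
python3 -m jog '[[0,0,0,0,0,0.14,10],[0,0,0,0,0,0.14,10],[0,0,0,0,0,0.14,10],[0,0,0,0,0,0.14,10],[0,0,0,0,0,0.14,10],[0,0,0,0,0,0.04,10],[0,0,0,0,0,0,10],[0,0,0,0,0,0,10]]'
python3 - <<'E'
from h import *
s=monitor.read_state();print(s["moment"],s["wrist_force"],s["eef_rot"],s["eef_pos"])
c=vision.camera("wrist"); cv2.imwrite("pics/w8.png",c["color"])
c=vision.camera("scene"); crop(c["color"],310,180,430,300,5,"pics/s8.png")
E
```

```text
clock: 8.85
eef_pos: [613.0, 10.1, 76.9]
eef_rot: [3.14, -0.001, 0.759]
wrist_force: [-0.1, -0.6, 5.9]
finger_gap: 15.9
clock: 9.65
eef_pos: [613.0, 10.1, 76.9]
eef_rot: [3.141, -0.001, 0.025]
wrist_force: [0.0, -1.0, 4.3]
finger_gap: 15.5
[-0.06200391  0.12922197 -0.06472547] [ 0.02779073 -0.97493704  4.3293582 ] [ 3.14145436e+00 -1.40427622e-03  2.45561921e-02] [612.97210229  10.13535088  76.85856718]
```

View pics/w8.png

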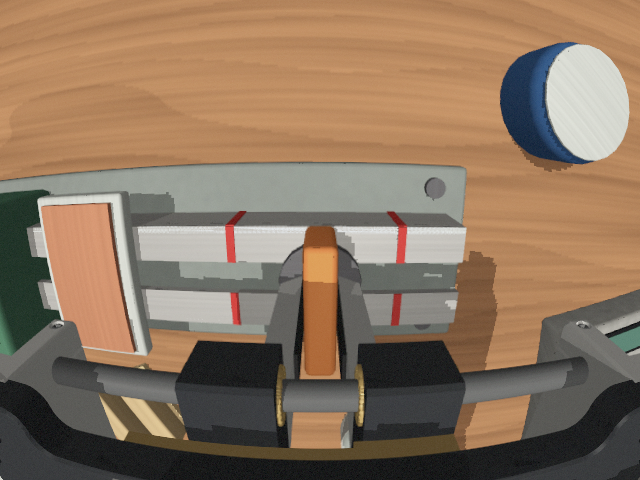

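View pics/s8.png

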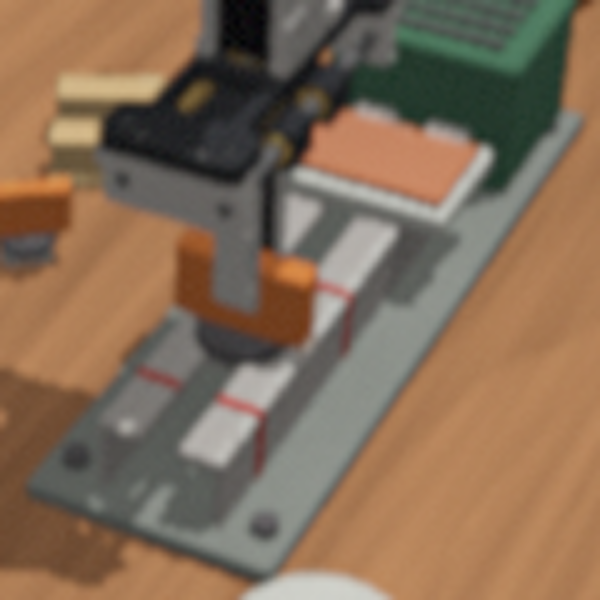

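The handle lies across the slot, square within 0.3° and midway between the red lines (wrist view ~(320,300), lines at u≈235 and 400). Release and retreat.

```bash
python3 -m jog '[[0,0,0,0,0,0,45],[0,0,0,0,0,0,45],[0,0,0,0,0,0,45],[0,0,0,0,0,0,45]]'
python3 -m jog '[[0,0,-1,0,0,0,45],[0,0,-3,0,0,0,45],[0,0,-4,0,0,0,45],[0,0,-4,0,0,0,45],[0,0,0,0,0,0,20],[0,0,0,0,0,0,0]]'
python3 - <<'E'
from h import *
import pickle
s=monitor.read_state();print(s["moment"],s["wrist_force"],s["eef_rot"],s["eef_pos"],s["joints"].round(2))
c=vision.camera("wrist"); cv2.imwrite("pics/w9.png",c["color"])
c=vision.camera("scene"); crop(c["color"],310,180,430,300,5,"pics/s9.png")
E
```

```text
clock: 10.15
eef_pos: [612.4, 10.2, 76.2]
eef_rot: [3.142, 0.0, 0.025]
wrist_force: [0.5, -0.6, 0.6]
finger_gap: 41.7
clock: 10.75
eef_pos: [612.6, 10.2, 197.6]
eef_rot: [3.141, -0.002, 0.025]
wrist_force: [0.3, 0.1, -1.1]
finger_gap: 29.4
[ 0.0318221   0.14751308 -0.00155126] [ 0.26405449  0.14126099 -1.10379356] [ 3.14144912e+00 -1.90603353e-03  2.47833663e-02] [612.64320895  10.21383542 197.56355697] [-0.04  0.45  1.34 -0.    1.35  1.5 ]
```

View pics/w9.png

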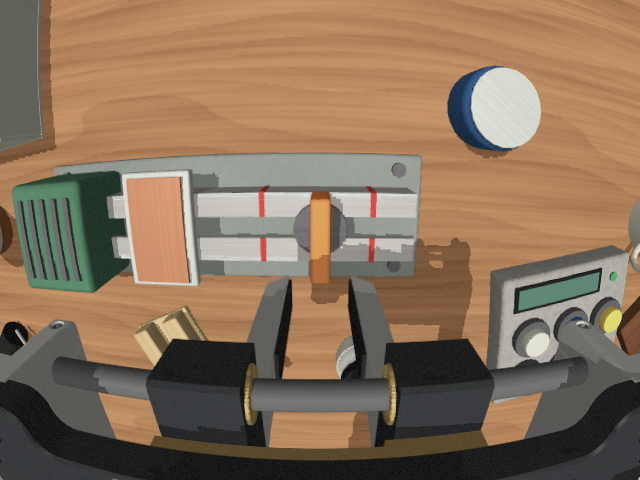

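View pics/s9.png

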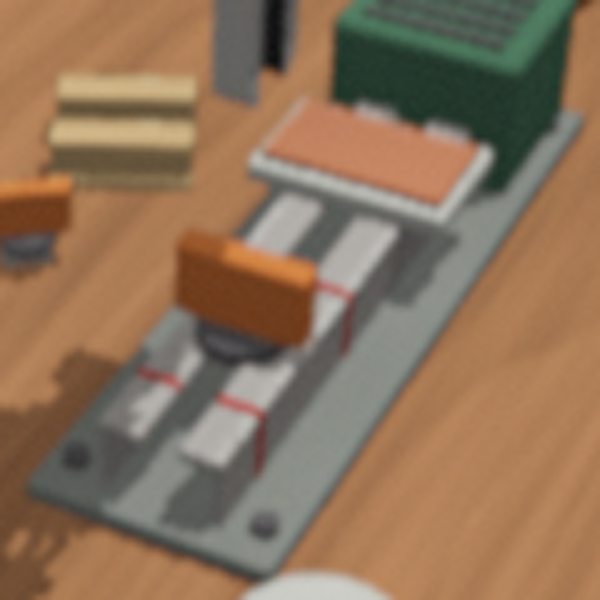

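The stop stands locked and upright, with its handle at (320,240) midway between the lines at u≈263 and 373; the carriage is unmoved. Now moving above the console with the fingers shut.

```bash
python3 -m jog '[[-1.5,2.5,0,0,0,0,0],[-1.9,4,0,0,0,0,0],[-1.9,4.4,0,0,0,0,0],[-2,4.4,0,0,0,0,0],[-2,4.4,0,0,0,0,0],[-2,4.4,0,0,0,0,0],[-1.9,4,0,0,0,0,0],[-1.8,3.8,0,0,0,0,0]]'
python3 -m jog '[[0,0,0,0,0,0,0],[0,0,0,0,0,0,0],[0,0,0,0,0,0,0]]'
python3 - <<'E'
from h import *
import pickle
s=monitor.read_state();print(s["wrist_force"],s["eef_rot"],s["eef_pos"],s["joints"].round(2),s["qd"].round(3))
c=vision.camera("wrist"); cv2.imwrite("pics/w10.png",c["color"]); pickle.dump((s,c),open("w10.pkl","wb"))
E
```

```text
clock: 11.65
eef_pos: [468.9, -313.9, 195.3]
eef_rot: [-3.14, 0.002, 0.024]
wrist_force: [0.5, -0.5, -0.1]
finger_gap: 0.7
clock: 11.95
eef_pos: [470.7, -311.4, 195.8]
eef_rot: [-3.141, 0.001, 0.026]
wrist_force: [-0.1, 0.5, 0.5]
finger_gap: 0.4
[-0.13918508  0.49661423  0.45343776] [-3.14070024e+00  8.15873338e-04  2.56154929e-02] [ 470.68132524 -311.41951642  195.82202478] [-0.65  0.34  1.49  0.    1.31  0.9 ] [ 0.013 -0.004 -0.003 -0.002  0.002 -0.001]
```

View pics/w10.png

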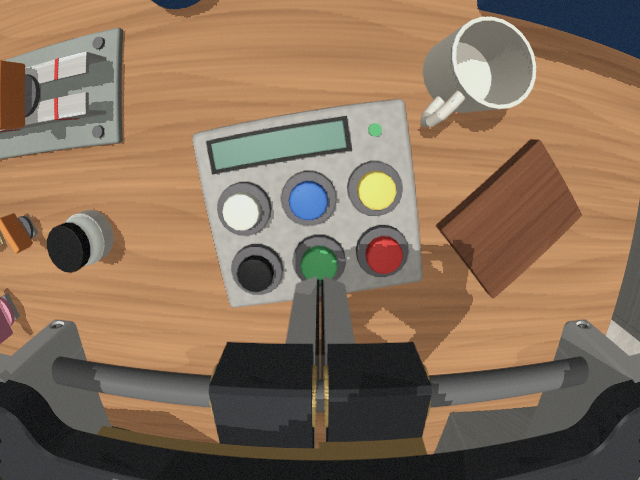

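Keys in the wrist view: white (241,212), blue (308,200), yellow (377,191), black (256,270), green (320,264), red (384,256). Segmenting cap centres.

```bash
python3 - <<'E'
from h import *
import pickle; s,c=pickle.load(open("w10.pkl","rb")); im=c["color"]; hsv=cv2.cvtColor(im,cv2.COLOR_BGR2HSV)
for n,(lo,hi,u,v) in dict(yellow=(22,38,377,191),blue=(100,125,308,200),green=(45,85,320,258),red=(0,8,384,256)).items():
    m=cv2.inRange(hsv,(lo,110,60),(hi,255,255)); w=np.zeros_like(m); w[v-28:v+28,u-28:u+28]=m[v-28:v+28,u-28:u+28]
    k,l,st,ce=cv2.connectedComponentsWithStats(w); i=1+np.argmax(st[1:,4]); ys,xs=np.where(l==i)
    print(n,ce[i].round(1),st[i],wunproj(c,s,*ce[i],64).round(1), "L/R",wunproj(c,s,st[i][0],ce[i][1],64)[1].round(1),wunproj(c,s,st[i][0]+st[i][2],ce[i][1],64)[1].round(1))
crop(im,190,100,430,320,3,"pics/w10a.png")
plan([500,-362,85],1.4,4,0)
E
```

```text
yellow [376.6 190.3] [ 357  171   39   39 1140] [ 507.1 -359.9   64. ] L/R -343.1 -376.8
blue [308.  200.2] [ 289  181   39   39 1188] [ 496.8 -301.7   64. ] L/R -285.5 -318.7
green [318.6 262.8] [301 246  36  37 962] [ 440.5 -312.    64. ] L/R -296.4 -328.5
red [383.8 254.6] [ 366  236   37   38 1094] [ 449.5 -370.1   64. ] L/R -354.0 -387.8
dist/row mm 31.4
[[0.7,1.29,2.77,-0.0,0.0,0.0,0],[0.7,1.29,2.77,-0.0,0.0,0.0,0],[0.7,1.29,2.77,-0.0,0.0,0.0,0],[0.7,1.29,2.78,-0.0,0.0,0.0,0]]
```

View pics/w10a.png

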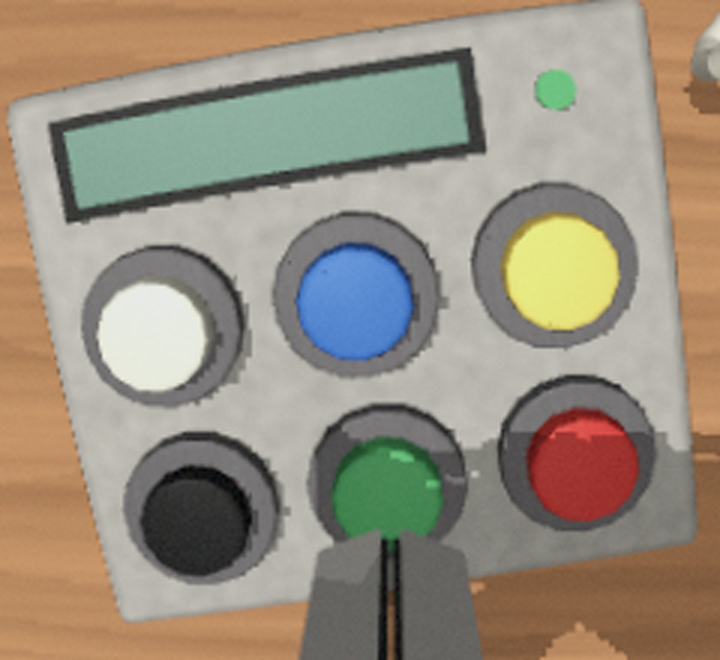

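```bash
python3 -m jog '[[1.75,2.45,2,0,0,0,0],[1.75,2.45,3,0,0,0,0],[0,0,4,0,0,0,0],[0,0,2.5,0,0,0,0],[0,0,0.7,0,0,0,0],[0,0,0,0,0,0,0],[0,0,0,0,0,0,0]]'
python3 - <<'E'
from h import *
s=monitor.read_state();print(s["wrist_force"],s["eef_rot"],s["eef_pos"])
c=vision.camera("wrist"); crop(c["color"],200,150,440,350,3,"pics/w11.png")
E
```

```text
clock: 12.7
eef_pos: [507.5, -360.5, 76.2]
eef_rot: [3.14, -0.002, 0.026]
wrist_force: [0.1, 0.4, 1.4]
finger_gap: 0.4
[0.11391436 0.40780541 1.40010043] [ 3.14009152e+00 -1.78759445e-03  2.55876042e-02] [ 507.51740169 -360.51210405   76.2065609 ]
```

View pics/w11.png

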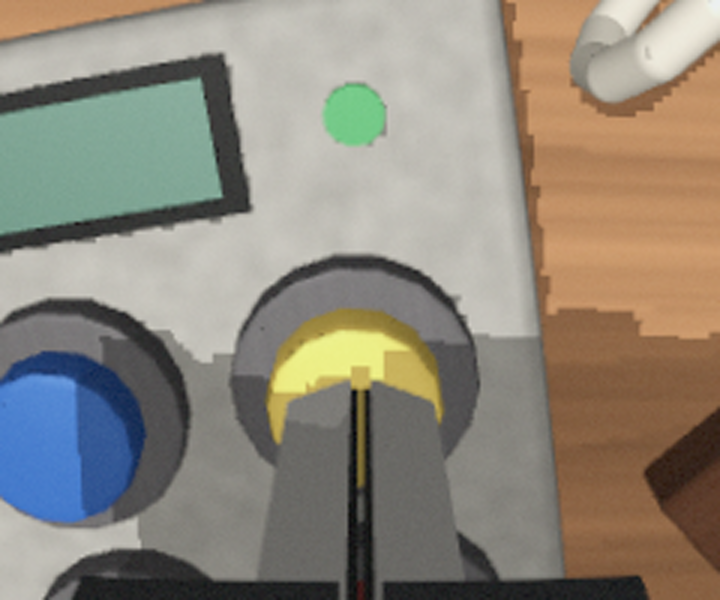

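The finger tips are over the middle of the yellow cap (crop ~(357,385)). Pressing step by step.

```bash
python3 -m jog '[[0,0,0.8,0,0,0,0],[0,0,0.4,0,0,0,0],[0,0,0,0,0,0,0]]'
python3 -m jog '[[0,0,0.4,0,0,0,0],[0,0,0,0,0,0,0]]'
python3 -m jog '[[0,0,0.2,0,0,0,0],[0,0,0,0,0,0,0]]'
python3 -m jog '[[0,0,0.2,0,0,0,0],[0,0,0,0,0,0,0]]'
```

```text
clock: 13.05
eef_pos: [506.6, -360.5, 62.2]
eef_rot: [3.142, -0.0, 0.025]
wrist_force: [0.7, 0.2, 1.8]
finger_gap: 0.4
clock: 13.25
eef_pos: [506.7, -360.6, 58.3]
eef_rot: [3.141, -0.0, 0.025]
wrist_force: [1.0, 0.1, 2.4]
finger_gap: 0.5
clock: 13.45
eef_pos: [506.7, -360.6, 56.5]
eef_rot: [3.141, -0.0, 0.025]
wrist_force: [1.8, 0.7, 3.8]
finger_gap: 0.1
clock: 13.65
eef_pos: [506.9, -360.7, 56.0]
eef_rot: [3.141, -0.001, 0.025]
wrist_force: [-4.9, 3.7, 16.1]
finger_gap: 0.4
```

Yellow bottomed out: the tip stopped at z 56.0 with force rising to 16 N. Next is blue.

```bash
python3 -m jog '[[0,0,-1,0,0,0,0],[0,0,-1.2,0,0,0,0],[-0.2,-1.7,0,0,0,0,0],[-0.3,-2.5,0,0,0,0,0],[-0.36,-1.7,0,0,0,0,0],[0,0,0,0,0,0,0],[0,0,0,0,0,0,0]]'
python3 - <<'E'
from h import *
s=monitor.read_state();print(s["wrist_force"],s["eef_rot"],s["eef_pos"])
c=vision.camera("wrist"); crop(c["color"],200,150,440,350,3,"pics/w12.png")
E
```

```text
clock: 14.35
eef_pos: [496.7, -302.1, 76.9]
eef_rot: [3.141, -0.0, 0.025]
wrist_force: [0.7, -0.6, -0.2]
finger_gap: 0.3
[ 0.67029932 -0.58122734 -0.22708121] [ 3.14121195e+00 -2.59588716e-04  2.51654174e-02] [ 496.73829622 -302.12836891   76.87284785]
```

View pics/w12.png

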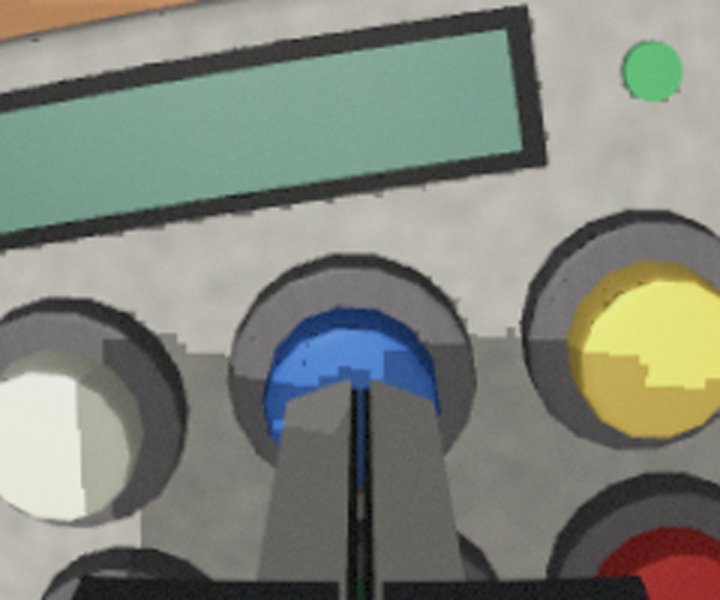

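Tips over the centre of the blue cap; yellow has sprung back. Pressing.

```bash
python3 -m jog '[[0,0,0.9,0,0,0,0],[0,0,0.4,0,0,0,0],[0,0,0.4,0,0,0,0],[0,0,0.2,0,0,0,0],[0,0,0,0,0,0,0]]'
python3 -m jog '[[0,0,0.2,0,0,0,0],[0,0,0,0,0,0,0]]'
```

```text
clock: 14.9
eef_pos: [496.4, -302.0, 57.3]
eef_rot: [3.141, 0.0, 0.025]
wrist_force: [-1.5, -1.2, 3.9]
finger_gap: 0.4
clock: 15.1
eef_pos: [496.6, -302.0, 56.2]
eef_rot: [3.141, -0.0, 0.025]
wrist_force: [-3.1, -2.5, 9.3]
finger_gap: 0.4
```

```bash
python3 -m jog '[[0,0,0.08,0,0,0,0],[0,0,0,0,0,0,0]]'
python3 -m jog '[[0,0,-1,0,0,0,0],[0,0,-1.3,0,0,0,0],[-1.7,0.3,0,0,0,0,0],[-2.4,0.3,0,0,0,0,0],[-1.6,0.26,0,0,0,0,0],[0,0,0,0,0,0,0],[0,0,0,0,0,0,0]]'
python3 - <<'E'
from h import *
s=monitor.read_state();print(s["wrist_force"],s["eef_rot"],s["eef_pos"])
c=vision.camera("wrist"); crop(c["color"],200,150,440,350,3,"pics/w13.png")
E
```

```text
clock: 15.3
eef_pos: [496.7, -302.1, 56.0]
eef_rot: [3.141, -0.001, 0.025]
wrist_force: [-6.9, -0.5, 16.0]
finger_gap: 0.6
clock: 16.0
eef_pos: [440.3, -311.8, 78.2]
eef_rot: [3.141, -0.001, 0.024]
wrist_force: [-0.1, 0.4, 0.2]
finger_gap: 0.6
[-0.09178102  0.40179362  0.20338786] [ 3.14130522e+00 -7.27613659e-04  2.44760029e-02] [ 440.30358218 -311.80211309   78.21623543]
```

View pics/w13.png

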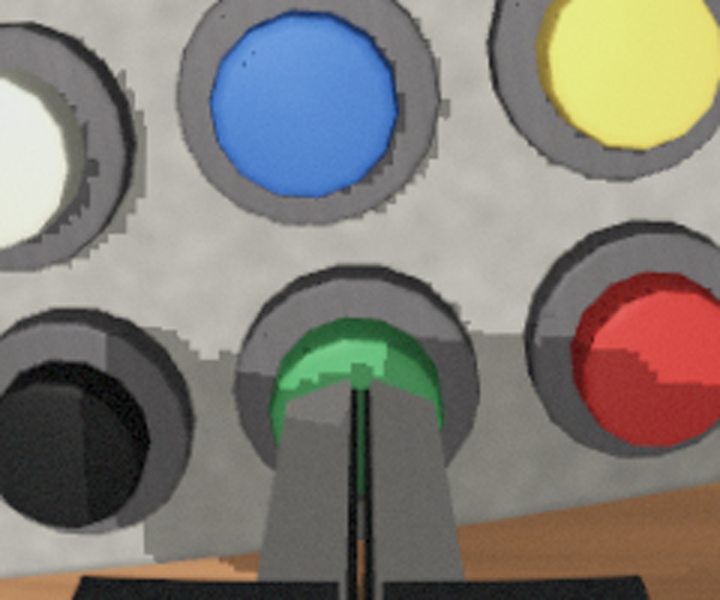

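Tips over the green cap, well centred; blue is up again. Pressing.

```bash
python3 -m jog '[[-0.05,0,1,0,0,0,0],[0,0,0.4,0,0,0,0],[0,0,0.4,0,0,0,0],[0,0,0.3,0,0,0,0],[0,0,0,0,0,0,0]]'
python3 -m jog '[[0,0,0.2,0,0,0,0],[0,0,0,0,0,0,0]]'
```

```text
clock: 16.55
eef_pos: [439.5, -311.5, 56.5]
eef_rot: [-3.141, 0.0, 0.025]
wrist_force: [0.6, 3.4, 4.1]
finger_gap: 0.3
clock: 16.75
eef_pos: [439.7, -311.7, 55.9]
eef_rot: [3.141, -0.001, 0.025]
wrist_force: [-4.4, 7.1, 18.9]
finger_gap: 0.4
```

Bottomed at z 55.9 with 19 N. Retreat upward and do a last check.

```bash
python3 -m jog '[[0,0,-1,0,0,0,0],[0,0,-3,0,0,0,0],[0,0,-4,0,0,0,0],[0,0,-4,0,0,0,0],[0,0,0,0,0,0,0],[0,0,0,0,0,0,0],[0,0,0,0,0,0,0]]'
python3 - <<'E'
from h import *
s=monitor.read_state();print(s["wrist_force"],s["eef_pos"],s["clock"],abs(s["qd"]).max())
c=vision.camera("wrist"); cv2.imwrite("pics/w14.png",c["color"])
c=vision.camera("scene"); cv2.imwrite("pics/s14.png",c["color"])
c=vision.camera("top"); crop(c["color"],205,190,365,330,5,"pics/t14.png")
E
```

```text
clock: 17.45
eef_pos: [438.8, -311.4, 173.2]
eef_rot: [-3.14, 0.002, 0.025]
wrist_force: [-0.5, -0.4, -0.0]
finger_gap: 0.9
[-0.45720808 -0.41765267 -0.04035073] [ 438.80139604 -311.43944876  173.20648342] 17.45 0.008458670215788269
```

View pics/s14.png

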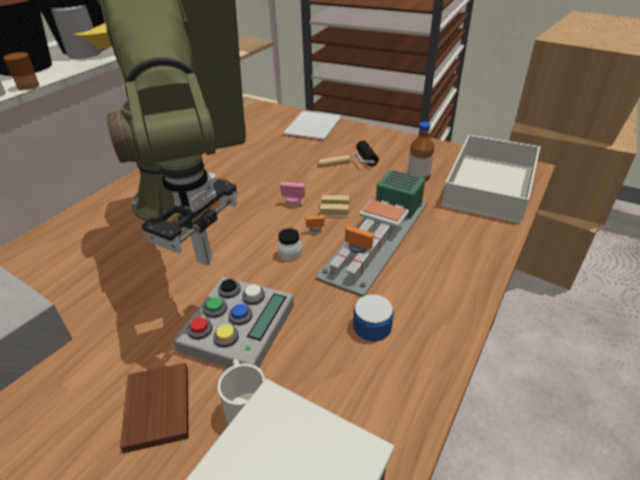

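View pics/t14.png

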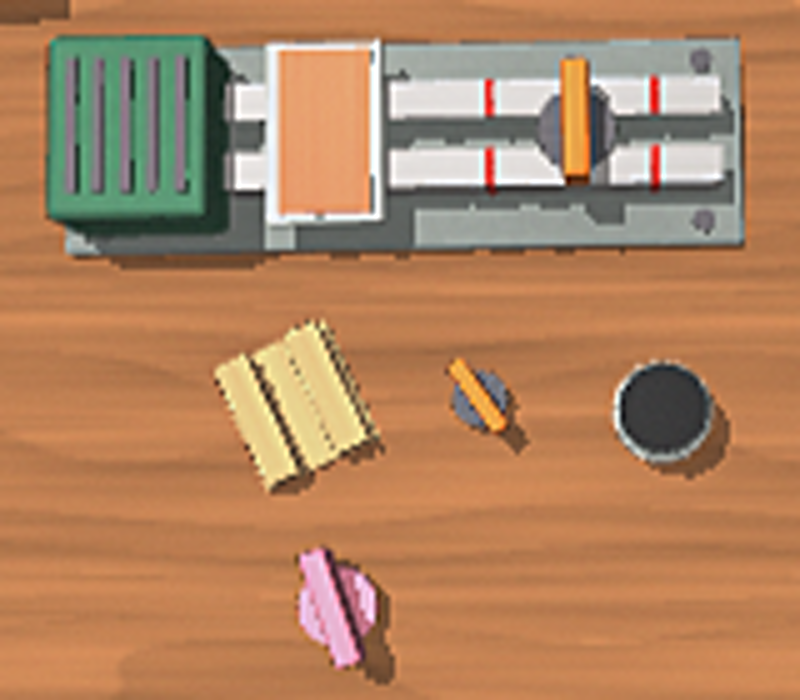

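View pics/w14.png

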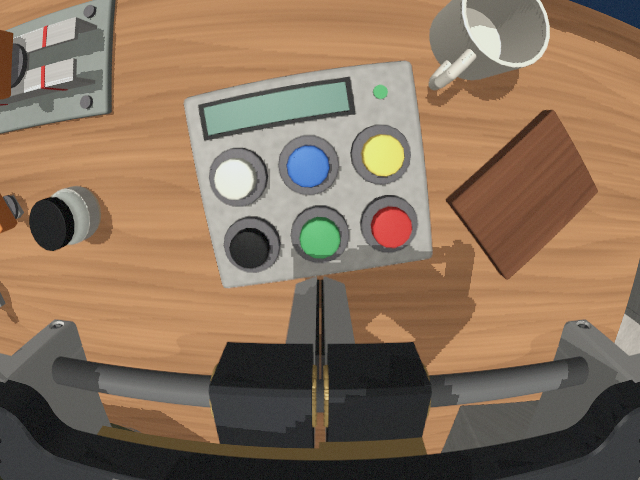

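All as intended: the stop is across the slot between the red lines (top crop ~(575,120)), carriage, stand and the other things are unmoved, all keys are up, and the arm is clear.

```bash
python3 -c "
from cell import order; print(order.sign_off())"
```

```text
the job is handed in; nothing more can be done
None
```

The stop is locked in the rail and the keys were pressed in the order yellow, blue, green. I handed the job in at about 17.5 s on the robot's clock.

- **Stop:** I took the large orange-handled stop from its stand and lowered the head lengthwise into the slot until the flange touched the lips. It then turned 90° with negligible moment. The last pictures show it upright, across the slot and midway between the red lines. I did not pull on it to prove the lock; past about 8° the head could only turn if it was below the lips.
- **Keys:** Each of the three stopped at a tip height of about 56 mm with 16–19 N on the wrist. That matches the full 8 mm of travel from 64 mm up. All six keys were up again afterwards, and I did not touch red, black or white.
- **Everything else:** The carriage, stand, other stops and bystanders look unmoved, and the arm was clear with zero contact force.
- **Checks that disagreed:**
  - The top camera read about 4–5 mm off from the wrist camera, so I used the wrist values.
  - The flange touched down about 5 mm higher than I had first estimated. The scene view confirmed it was seated, with the handle top at about 102 mm.

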